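# Rock the overhead-door hinges and reject the loose one

### The arm

A 6-joint arm with a two-finger parallel gripper is mounted at the origin on the work surface. World frame = base frame: x ahead of the robot, y to its left, z up, the work surface at z = 0. Lengths are in m, angles in rad, forces in N, time in s.
With the tool pointing down it reaches from about 0.25 to 0.725 m from the base axis. Payload 4 kg.
Tool frame: the origin (TCP) lies on the centre line of the jaws, within the pads' length; the fingertips stand 11 mm ahead of it and the grasp point (between the pads) lies 8 mm behind it (bot.nose_length is the distance from the TCP to the fingertips, in m); z points along the fingers, y is the direction in which the jaws open and shut (so a half turn about z gives the same grasp; the last joint's range is limited). The gripper opens to 85 mm and grips with 20 to 120 N. Pads are 22 mm wide; open, the fingers measure 114 mm over their backs; the gripper's body (76 mm by 85 mm) begins 54 mm behind the grasp point. The pads swing forward as they close: fully open they stand 13 mm farther back than shut.
Start: joints at [1.122, 0.241, 0.005, 1.335, 0, 1.571], TCP at [0.217, 0.45, 0.242] pointing down, gripper open.
Joint ranges: [-2.72, 2.72], [-1.05, 1.87], [-1.09, 1.28], [-1.99, 2.15], [-1.42, 1.44], [-3.14, 3.14]. Speed limits (rad/s): [2.79, 2.79, 3.14, 3.14, 3.14, 3.14].

### API

Orientations are given as a unit quaternion [x, y, z, w].
In Python, from workcell import bot gives the robot as it stands.
- The arm moves only by the tool play_rows, never from a script. Its argument "plan" is one flat list of numbers, 6 for each row, row after row: the shift along the tool's x, y, z in mm, then the turn, a rotation vector about the tool's x, y, z in rad. A call has 1 to 20 rows; each row shifts and turns the commanded pose from where the row before left it, along the tool's axes as they then stand; what a row does not reach is not made up. A row lasts 1/8 s, in which the tool goes at most 62.5 mm and 10.7 degrees, less where a joint would pass 70% of its speed; a pose out of reach is approached as far as the arm can. A call with a gripper value outside its range is refused whole. "hand" is the opening in per cent of the stroke, from 0 (shut) to 100 (fully open), set as the call begins (left out, the last holds). The fingers move at their own pace and stop on an object; the grip force is fixed at half the most. Time passes only in rows, so rows that do not move let the fingers close. It gives the time, the measured TCP pose, the force and the opening at its end, in the units of the state.
- bot.get_obs(): the state, without advancing time (a new reading comes with each control period).
- bot.camera(name): name is "scene" or "top"; returns a dict with "frame" (400x640x3 uint8, blue, green, red), "range_z" (400x640 float32, m along the optical axis (not along the pixel's ray), 0 where there is no reading), "K" (3x3 intrinsics, pixels), "cam_to_world" (4x4, takes a point from camera to world coordinates). Camera axes: x right, y down, z forward; pixel columns grow to the right and rows downward; lengths in m; the calibration is good to about 2 mm. A picture is of the moment at which its call begins.
- bot.job_done(): hands the job in, once; it reports no verdict.
Trained networks look in the newest picture that a camera, given by its name, has taken for a name from the list of things; names that differ only in an ending like _2 or _b are one class to them, and where a whole thing is asked for, a point or a joint stands for the part that bears it (a point fixed in the world has none). Each returns a list of dicts, best first, with "p" (0 to 1); they miss things now and then, are a little off and sometimes report something else, mostly with a low value. They report only what shows in the picture. A call takes as long as a camera call. They do not tell look-alikes from the thing itself.
- bot.outline_of(query, camera): "mask" (400x640 bool, what is visible of it) and "point" ([row, column] in pixels, amid what is visible of it).
The state is a dict: "clock": time; "joint_pos": joint angles; "joint_vel": joint speeds; "tau": joint torques, N m; "eef_pos": TCP position; "tool_rot": TCP orientation; "ft_force": force on the tool from outside, world axes, zero at the start; "ft_torque": the same for the moment, N m; "grip_width": finger opening in m.
Only numpy, scipy, OpenCV 4.12 (cv2) and the standard library are available. Lean on these libraries where they do the work, as an engineer would, in place of code of your own. Each camera call takes 0.05 s, during which the arm holds its last target.

### The job

One of the two overhead-door hinges with yellow arms on the bench has a worn, loose pin: rock their arms with loosely held fingers to find which, leaning the loose arm right over away from the robot and then right back towards it. Lift the loose hinge by its arm into the red tray, stand it on its foot plate and let go only when it is down; then flop its arm over towards the robot and leave it leaning so, as the sign that it is rejected. Leave the sound hinge standing about where it was.

Things in the scene. Friction and masses are not known exactly. Their poses are not given: they have to be found in the camera images.
- grip_a (a point): grip point on one hinge's flat yellow arm (12 mm thick along x, 30 mm wide along y), 105 mm above the hinge's underside, 20 mm below the arm's top. z runs up the arm, x points away from the robot (within 20 degrees), y along the pin. Loose hinge of about 0.8 kg: steel foot plate 120 (x) x 90 (y) x 10 mm, ears to 48 mm high, pin 30 mm above the underside. Either hinge may be the worn one
- leaf_a (a joint): lean of the arm of grip_a on its foot, rad: 0 upright, positive away from the robot (along x), negative towards it. A sound arm gives only 0.025 either way, then the whole hinge drags or tips at about 4 N; a worn one gives 0.22 either way at under 1 N and stays where left. Rock it by pushing with loosely held fingers: an arm clamped hard cannot lean freely
- grip_b (a point): the same point and axes on the other hinge, which has the same sizes and looks alike: arm 12 mm thick (x), 30 mm wide (y), grip point 105 mm above the hinge's underside and 75 mm above its pin. Both stand freely on the bench. Either hinge may be the worn one
- leaf_b (a joint): the same for the arm of grip_b: 0 upright, positive leaning away from the robot, negative towards it; 0.025 either way if sound, 0.22 if worn
- crate: red open plastic tray for rejects, fixed to the bench, outside 230 (x) x 210 (y) x 60 mm high, walls and floor 6 mm thick; origin at the centre of its underside, z up. A hinge fits in flat, whichever way it is turned, if put near the middle.
Not all that is in view belongs to the job. What is shaped like the part that bears grip_b but black is not meant.

How it is judged:
On the way, in this order (a step that is already met when the one before it is completed fails the run):
1. a loose arm has been leaned away from the robot (over 0.1 rad) (value of joint any of leaf_a, leaf_b above 0.1 rad), for 0.05 s.
2. then it has been leaned back towards the robot (beyond -0.1 rad) (value of joint any of leaf_a, leaf_b below -0.1 rad), for 0.05 s.
3. a hinge stands in the tray (foot no more than 15 mm above its floor) while the fingers still hold its arm (((x of grip_a in the frame of crate between -0.09 and 0.09 m and y of grip_a in the frame of crate between -0.085 and 0.085 m and z of grip_a in the frame of crate between 0.095 and 0.126 m and angle between grip_a's own z axis and vertical below 0.38 rad and contact force between the fingers and leaf_a above 0.3 N) or (x of grip_b in the frame of crate between -0.09 and 0.09 m and y of grip_b in the frame of crate between -0.085 and 0.085 m and z of grip_b in the frame of crate between 0.095 and 0.126 m and angle between grip_b's own z axis and vertical below 0.38 rad and contact force between the fingers and leaf_b above 0.3 N))), for 0.1 s.
At the end, for the whole second after the job is handed in: The loose hinge stands on its foot plate on the floor of the red tray, inside its walls, released, its arm leaning at least 0.1 rad towards the robot (grip point 95 to 118 mm above the tray's underside); the other hinge stands upright within 50 mm of where it was (((x of grip_a in the frame of crate between -0.09 and 0.09 m and y of grip_a in the frame of crate between -0.085 and 0.085 m and z of grip_a in the frame of crate between 0.095 and 0.118 m and angle between grip_a's own z axis and vertical below 0.38 rad and value of joint leaf_a below -0.1 rad and distance of grip_b from where it was at the start of the episode below 0.05 m and angle between grip_b's own z axis and vertical below 0.17 rad) or (x of grip_b in the frame of crate between -0.09 and 0.09 m and y of grip_b in the frame of crate between -0.085 and 0.085 m and z of grip_b in the frame of crate between 0.095 and 0.118 m and angle between grip_b's own z axis and vertical below 0.38 rad and value of joint leaf_b below -0.1 rad and distance of grip_a from where it was at the start of the episode below 0.05 m and angle between grip_a's own z axis and vertical below 0.17 rad))); the robot touches nothing.
It fails at once if a hinge is tipped over (angle between any of grip_a, grip_b's own z axis and vertical above 0.7 rad).
It also fails if it takes over 54 s, if anything falls off the work surface, if the arm or the gripper's body presses on something with over 40 N, if the wrist force passes 120 N, or if a joint passes its speed limit or range.

## Working session

There is one attempt and no reset: what is moved stays moved. The work goes in short steps, Python scripts to look and compute and a tool call to move; the robot and the scene stay as the last step left them, time stands still between calls to the robot, and variables do not carry over. Pictures are saved under pics/ and viewed, and the job is handed in when it is done.

Besides the shell and the picture viewer there is one more tool, called after "Emit:" by a JSON object that holds its "fn" and its "kwargs", one argument or row to a line. play_rows: Moves the arm, as the interface text tells. Its arguments: {"type":"object","properties":{"plan":{"type":"array","items":{"type":"number"}},"hand":{"type":"number"}},"required":["plan"]}

```bash
ls; mkdir -p pics; cat > h.py <<'E'
from workcell import bot
import numpy as np, cv2
def cam(n,f):
    c=bot.camera(n); cv2.imwrite('pics/'+f,c['frame']); return c
def pts(c,mask):
    r,cc=np.nonzero(mask&(c['range_z']>0)); z=c['range_z'][r,cc]; K=c['K']
    P=np.stack([(cc-K[0,2])/K[0,0]*z,(r-K[1,2])/K[1,1]*z,z,np.ones_like(z)],1)
    return (P@c['cam_to_world'].T)[:,:3]
E
python3 - <<'E'
from h import *
for n in ('scene','top'):
    c=cam(n,n+'1.png')
    for q in ('grip_a','crate'):
        for o in bot.outline_of(q,n):
            P=pts(c,o['mask']); print(n,q,round(o['p'],2),o['point'],o['mask'].sum(),np.percentile(P,[2,50,98],axis=0).round(3).tolist())
print(bot.get_obs())
E
```

```text
pics
scene grip_a 0.86 [201.5, 292.1] 293 [[0.385, 0.041, 0.006], [0.494, 0.055, 0.077], [0.501, 0.071, 0.128]]
scene grip_a 0.82 [196.3, 373.2] 322 [[0.339, 0.299, 0.001], [0.526, 0.314, 0.073], [0.534, 0.379, 0.129]]
scene grip_a 0.79 [235.3, 385.2] 348 [[0.685, 0.281, 0.014], [0.702, 0.294, 0.077], [0.712, 0.314, 0.129]]
scene grip_a 0.74 [234.5, 311.0] 306 [[0.659, 0.074, 0.033], [0.672, 0.086, 0.082], [0.682, 0.102, 0.128]]
scene grip_a 0.63 [168.9, 356.3] 95 [[0.345, 0.274, 0.044], [0.36, 0.281, 0.092], [0.368, 0.294, 0.128]]
scene grip_a 0.51 [192.2, 455.1] 144 [[0.533, 0.55, 0.076], [0.545, 0.561, 0.105], [0.557, 0.572, 0.128]]
scene crate 0.65 [225.8, 193.3] 4428 [[0.384, -0.364, 0.003], [0.493, -0.262, 0.012], [0.63, -0.149, 0.063]]
top grip_a 0.71 [203.8, 256.5] 106 [[0.512, 0.3, 0.037], [0.516, 0.312, 0.095], [0.522, 0.326, 0.128]]
top grip_a 0.62 [194.6, 166.4] 175 [[0.527, 0.551, 0.033], [0.539, 0.558, 0.085], [0.556, 0.573, 0.127]]
top grip_a 0.51 [154.1, 338.0] 137 [[0.652, 0.078, 0.033], [0.662, 0.091, 0.094], [0.673, 0.102, 0.126]]
top grip_a 0.5 [137.8, 262.8] 123 
[... 245 characters left out ...]
.1], [0.527, 0.329, 0.128]]
{'clock': 0.3, 'joint_pos': array([1.12197325e+00, 2.40914754e-01, 4.58114074e-03, 1.33517763e+00,
       6.13829742e-06, 1.57079971e+00]), 'joint_vel': array([ 0.00022902, -0.00346459,  0.00351487,  0.00094754, -0.00139718,
        0.00088947]), 'tau': array([-1.06379393e-03, -3.71850264e+01,  2.52249205e+01,  9.13156662e-03,
       -1.05272645e-04,  3.41552919e-06]), 'eef_pos': array([0.21686809, 0.45030758, 0.24198899]), 'tool_rot': array([ 2.22534329e-01,  9.74924789e-01, -3.47812741e-04, -8.25378681e-05]), 'ft_force': array([-0.23638312, -0.21380984, -0.30669029]), 'ft_torque': array([ 0.01751825, -0.03708448,  0.03196699]), 'grip_width': 0.08520616348434003}
```

View pics/scene1.png

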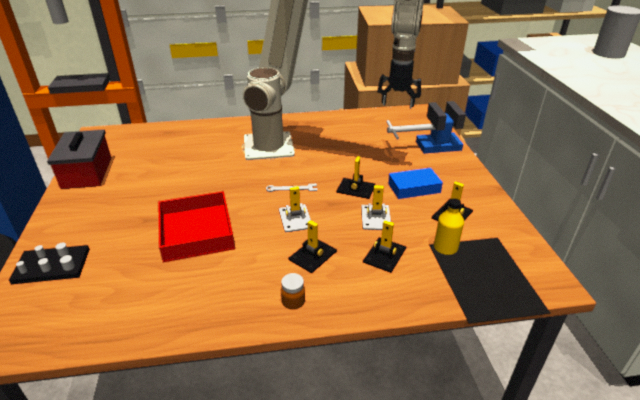

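View pics/top1.png

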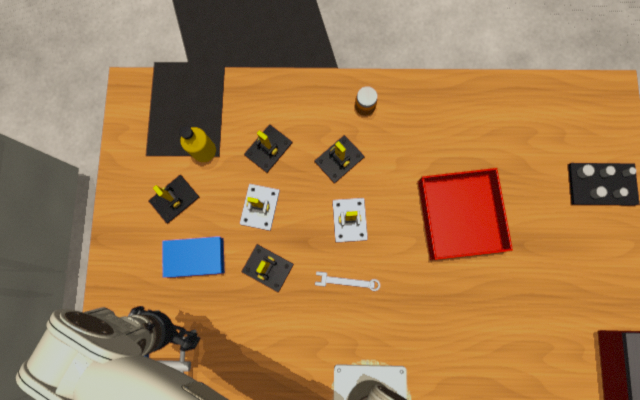

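The scene picture shows two hinges on light foot plates, at pixels (294,210) and (376,210). There are four black look-alikes, and the tray is at (195,225). I'll measure the two light hinges precisely.

```bash
cat >> h.py <<'E'
def allp(c): return pts(c,np.ones((400,640),bool))
def rect(P):
    (cx,cy),(w,h),a=cv2.minAreaRect((P[:,:2]*1000).astype(np.float32)); return [round(float(v),1) for v in (cx,cy,w,h,a)]
def hinge(c,x,y,tag=''):
    P=pts(c,np.ones((400,640),bool)); F=c['frame'].reshape(-1,3)
    m=(c['range_z']>0).reshape(-1); F=F[m].astype(int)
    near=(abs(P[:,0]-x)<.09)&(abs(P[:,1]-y)<.09)
    yel=(F[:,2]>120)&(F[:,1]>100)&(F[:,0]<90)&(F[:,1]>0.7*F[:,2])
    t=near&yel&(P[:,2]>.118)&(P[:,2]<.14)
    a=near&yel&(P[:,2]>.05)&(P[:,2]<.14)
    gr=near&(F.min(1)>110)&(P[:,2]<.02)&(P[:,2]>.004)
    for n,k in (('top',t),('arm',a),('plate',gr)):
        if k.sum()>3: print(tag,n,k.sum(),P[k].mean(0).round(4),np.percentile(P[k],[3,97],axis=0).round(3).tolist(),rect(P[k]))
    for lo in np.arange(.04,.13,.01):
        k=a&(P[:,2]>=lo)&(P[:,2]<lo+.01)
        if k.sum()>2: print('  z%.2f'%lo,k.sum(),P[k].mean(0).round(4))
E
python3 - <<'E'
from h import *
for n in ('scene','top'):
    c=bot.camera(n)
    print(c['cam_to_world'][:3,3])
    for nm,x,y in (('L',.515,.312),('R',.48,.056)): hinge(c,x,y,n+nm)
    P=allp(c); k=(P[:,2]>.055)&(P[:,2]<.066)&(abs(P[:,0]-.5)<.16)&(abs(P[:,1]+.26)<.15); print('crate rim',k.sum(),rect(P[k]))
    f=c['frame'][120:290,200:440] ; cv2.imwrite('pics/z_%s.png'%n,cv2.resize(f,None,fx=3.3,fy=3.3,interpolation=cv2.INTER_CUBIC))
E
```

```text
[ 1.67616479 -0.04735109  0.94927503]
sceneL top 42 [0.5233 0.3135 0.1256] [[0.514, 0.301, 0.118], [0.53, 0.325, 0.131]] [522.0, 313.3, 25.0, 15.9, 82.3]
sceneL arm 124 [0.5251 0.3139 0.0966] [[0.517, 0.302, 0.051], [0.53, 0.326, 0.13]] [522.9, 314.4, 27.4, 17.5, 82.3]
sceneL plate 376 [0.5352 0.3038 0.0123] [[0.466, 0.266, 0.007], [0.579, 0.363, 0.016]] [518.6, 316.7, 93.5, 135.3, 79.2]
  z0.05 16 [0.5259 0.3134 0.0547]
  z0.06 6 [0.5265 0.313  0.0646]
  z0.07 15 [0.5261 0.3155 0.0748]
  z0.08 17 [0.5252 0.3144 0.0848]
  z0.09 11 [0.5258 0.3151 0.0952]
  z0.10 10 [0.5268 0.3119 0.1038]
  z0.11 11 [0.5256 0.315  0.1151]
  z0.12 35 [0.5235 0.313  0.1259]
sceneR top 31 [0.4927 0.0572 0.1252] [[0.485, 0.044, 0.12], [0.497, 0.069, 0.131]] [491.4, 55.6, 14.1, 26.3, 11.5]
sceneR arm 87 [0.4934 0.0572 0.0979] [[0.486, 0.044, 0.055], [0.499, 0.07, 0.128]] [491.3, 57.1, 16.3, 28.4, 5.8]
sceneR plate 415 [0.5062 0.0513 0.0122] [[0.434, 0.012, 0.007], [0.549, 0.097, 0.017]] [482.3, 56.5, 138.6, 92.5, 3.9]
  z0.05 8 [0.4921 0.06   0.0559]
  z0.06 7 [0.4949 0.0567 0.0655]
  z0.07 10 [0.4939 0.057
[... 401 characters left out ...]
9 0.1239] [[0.514, 0.301, 0.118], [0.527, 0.326, 0.128]] [520.4, 314.6, 28.3, 12.0, 82.5]
topL plate 976 [0.5184 0.3134 0.0093] [[0.463, 0.27, 0.005], [0.578, 0.361, 0.013]] [521.8, 315.1, 90.1, 121.9, 79.6]
  z0.11 3 [0.5217 0.3033 0.1171]
  z0.12 46 [0.5202 0.3146 0.1244]
topR top 49 [0.4883 0.0571 0.1241] [[0.483, 0.046, 0.121], [0.494, 0.071, 0.127]] [489.0, 57.2, 10.8, 28.4, 1.1]
topR arm 49 [0.4883 0.0571 0.1241] [[0.483, 0.046, 0.121], [0.494, 0.071, 0.127]] [489.0, 57.2, 10.8, 28.4, 1.1]
topR plate 1023 [0.485  0.0578 0.0092] [[0.43, 0.013, 0.005], [0.544, 0.101, 0.014]] [487.3, 57.1, 119.8, 89.9, 4.7]
  z0.12 49 [0.4883 0.0571 0.1241]
crate rim 700 [504.4, -255.1, 230.2, 210.9, 7.3]
```

View pics/z_top.png

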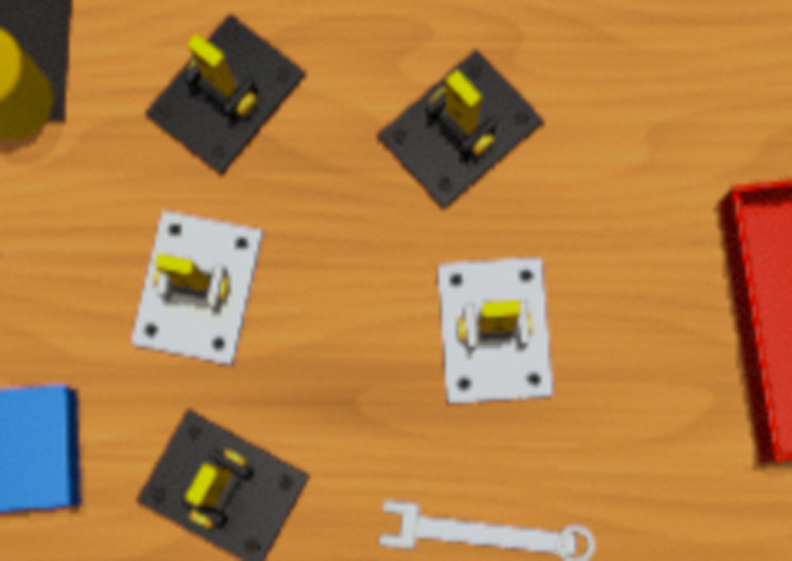

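View pics/z_scene.png

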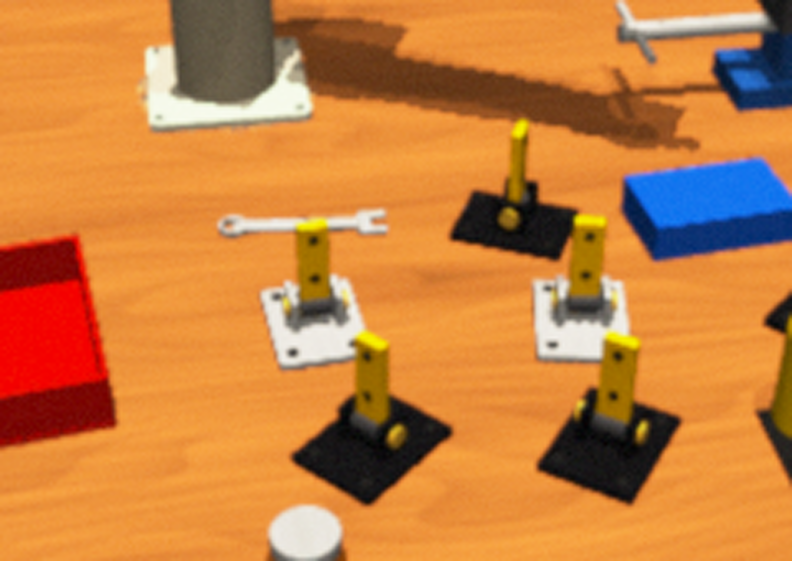

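Emit:
{"fn": "play_rows", "kwargs": {
  "plan": [-41.5, 1.2, 0, 0, 0, 0, -41.5, 1.2, 0, 0, 0, 0, -41.5, 1.2, 0, 0, 0, 0, -41.5, 1.2, 0, 0, 0, 0, -41.5, 1.2, 0, 0, 0, 0, -41.5, 1.2, 0, 0, 0, 0, -41.5, 1.2, 0, 0, 0, 0, -41.5, 1.2, 0, 0, 0, 0, 0, 0, 0, 0, 0, 0.162, 0, 0, 0, 0, 0, 0.162, 0, 0, 0, 0, 0, 0.162, 0, 0, 0, 0, 0, 0.162, 0, 0, 0, 0, 0, 0.162, 0, 0, 0, 0, 0, 0.162, 0, 0, 0, 0, 0, 0.162, 0, 0, 0, 0, 0, 0.162, 0, 0, 0, 0, 0, 0],
  "hand": 50
}}

```text
clock: 2.52
eef_pos: [0.5202, 0.3151, 0.2422]
tool_rot: [0.765, 0.644, -0.0, -0.0]
ft_force: [-0.2, -0.7, 1.1]
grip_width: 0.0427
```

```bash
cat >> h.py <<'E'
from scipy.spatial.transform import Rotation as Ro
def st(target=None,yaw=None):
    o=bot.get_obs(); R=Ro.from_quat(o['tool_rot']).as_matrix(); p=o['eef_pos']
    print('t',round(float(o['clock']),2),'p',p.round(4),'yaw_y',np.degrees(np.arctan2(R[1,1],R[0,1])).round(2),'z',R[:,2].round(3),'F',o['ft_force'].round(2),'w',round(float(o['grip_width']),4))
    if target is not None: print('tool delta mm',(R.T@(np.array(target)-p)*1000).round(1))
E
python3 -c "
from h import *
st([.5205,.3145,.097]);print(bot.get_obs()['joint_pos'].round(2))"
```

```text
t 2.52 p [0.5202 0.3151 0.2422] yaw_y -9.86 z [-0. -0. -1.] F [-0.23 -0.67  1.15] w 0.0427
tool delta mm [ -0.5   0.4 145.2]
[0.54 0.46 0.32 1.43 0.   2.29]
```

Emit:
{"fn": "play_rows", "kwargs": {
  "plan": [0, 0.3, 40, 0, 0, 0, 0, 0, 40, 0, 0, 0, 0, 0, 30, 0, 0, 0, 0, 0, 20, 0, 0, 0, 0, 0, 15, 0, 0, 0, 0, 0, 0, 0, 0, 0]
}}

```text
clock: 3.28
eef_pos: [0.5198, 0.3146, 0.0961]
tool_rot: [0.766, 0.643, -0.001, -0.0]
ft_force: [1.1, 1.0, 0.5]
grip_width: 0.0424
```

Emit:
{"fn": "play_rows", "kwargs": {
  "plan": [0, 0, 0, 0, 0, 0, 0, 0, 0, 0, 0, 0, 0, 0, 0, 0, 0, 0, 0, 0, 0, 0, 0, 0],
  "hand": 24
}}

```text
clock: 3.78
eef_pos: [0.5207, 0.3152, 0.0977]
tool_rot: [0.766, 0.643, 0.0, 0.0]
ft_force: [-0.2, 0.8, -0.3]
grip_width: 0.0205
```

```bash
python3 -c "
from h import *
st()
c=cam('scene','s2.png');hinge(c,.52,.314)
cv2.imwrite('pics/s2z.png',cv2.resize(c['frame'][120:260,260:460],None,fx=4,fy=4))"
```

```text
t 3.77 p [0.5207 0.3152 0.0977] yaw_y -9.97 z [ 0.001  0.    -1.   ] F [-0.21  0.79 -0.32] w 0.0205
 arm 16 [0.5278 0.3134 0.0615] [[0.523, 0.303, 0.05], [0.533, 0.325, 0.077]] [528.7, 314.3, 24.6, 7.9, 78.9]
 plate 334 [0.5421 0.3025 0.0122] [[0.484, 0.266, 0.007], [0.579, 0.361, 0.016]] [525.5, 315.4, 90.7, 124.1, 77.3]
  z0.05 10 [0.5286 0.314  0.0544]
  z0.07 5 [0.5263 0.3094 0.0756]
```

View pics/s2z.png

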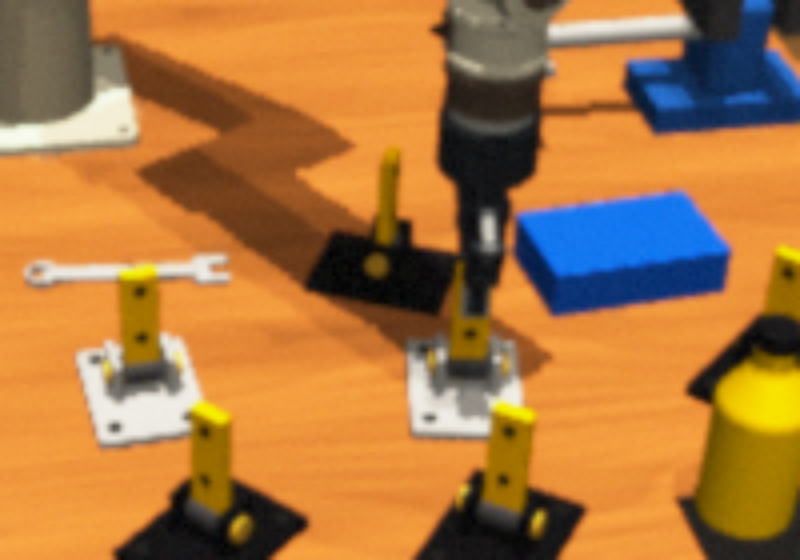

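The picture shows the fingers straddling the left hinge's arm at about (470,300). I'll push it gently away from the robot.

Emit:
{"fn": "play_rows", "kwargs": {
  "plan": [0, 2, 0, 0, 0, 0, 0, 2, 0, 0, 0, 0, 0, 2, 0, 0, 0, 0, 0, 2, 0, 0, 0, 0, 0, 0, 0, 0, 0, 0]
}}

```text
clock: 4.45
eef_pos: [0.5286, 0.3136, 0.0973]
tool_rot: [0.766, 0.643, 0.0, 0.0]
ft_force: [-0.2, 0.7, 0.6]
grip_width: 0.0208
```

Emit:
{"fn": "play_rows", "kwargs": {
  "plan": [0, 2, 0, 0, 0, 0]
}}

```text
clock: 4.58
eef_pos: [0.5303, 0.3133, 0.0973]
tool_rot: [0.766, 0.643, -0.0, -0.0]
ft_force: [-0.8, 0.8, -0.3]
grip_width: 0.0207
```

Emit:
{"fn": "play_rows", "kwargs": {
  "plan": [0, 2, 0, 0, 0, 0]
}}

```text
clock: 4.7
eef_pos: [0.5324, 0.3129, 0.0973]
tool_rot: [0.766, 0.643, -0.0, 0.0]
ft_force: [-0.0, 0.0, 0.9]
grip_width: 0.0209
```

Emit:
{"fn": "play_rows", "kwargs": {
  "plan": [0, 0, 0, 0, 0, 0]
}}

```text
clock: 4.82
eef_pos: [0.5326, 0.3129, 0.0973]
tool_rot: [0.766, 0.643, 0.0, 0.0]
ft_force: [-0.9, -0.1, -0.6]
grip_width: 0.0208
```

```bash
python3 -c "
from h import *
st()
c=cam('scene','s3.png');hinge(c,.52,.314)
cv2.imwrite('pics/s3z.png',cv2.resize(c['frame'][140:240,310:440],None,fx=6,fy=6))"
```

```text
t 4.83 p [0.5326 0.3129 0.0973] yaw_y -9.98 z [ 0.  0. -1.] F [-0.88 -0.14 -0.65] w 0.0208
 plate 305 [0.5451 0.302  0.0123] [[0.492, 0.266, 0.007], [0.579, 0.36, 0.017]] [522.6, 313.2, 89.5, 126.8, 80.1]
```

View pics/s3z.png

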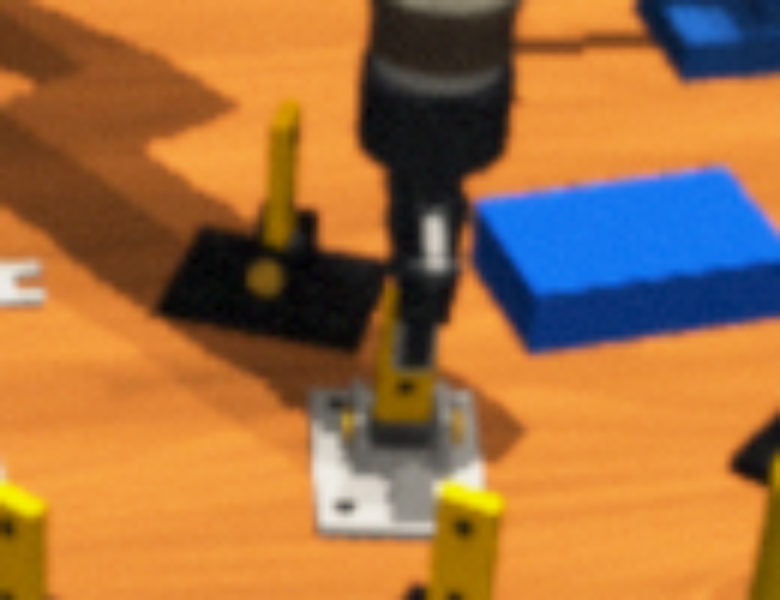

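The force stays at or below 1 N and the plate hasn't moved, so this looks like the loose one. I'll lean it further.

Emit:
{"fn": "play_rows", "kwargs": {
  "plan": [0, 2, 0, 0, 0, 0, 0, 2, 0, 0, 0, 0, 0, 1, 0, 0, 0, 0, 0, 0, 0, 0, 0, 0, 0, 0, 0, 0, 0, 0]
}}

```text
clock: 5.5
eef_pos: [0.5373, 0.3121, 0.0973]
tool_rot: [0.766, 0.643, 0.0, 0.0]
ft_force: [0.2, 0.4, -0.4]
grip_width: 0.0204
```

Emit:
{"fn": "play_rows", "kwargs": {
  "plan": [0, -4, 0, 0, 0, 0, 0, -4, 0, 0, 0, 0, 0, 0, 0, 0, 0, 0],
  "hand": 45
}}

```text
clock: 5.88
eef_pos: [0.5289, 0.3136, 0.0974]
tool_rot: [0.766, 0.643, -0.0, -0.0]
ft_force: [0.5, -0.4, 0.9]
grip_width: 0.0388
```

```bash
python3 -c "
from h import *
st()
c=cam('scene','s4.png');hinge(c,.52,.314)
cv2.imwrite('pics/s4z.png',cv2.resize(c['frame'][140:240,310:440],None,fx=6,fy=6))"
```

```text
t 5.88 p [0.5289 0.3136 0.0974] yaw_y -9.94 z [-0. -0. -1.] F [ 0.52 -0.35  0.95] w 0.0388
 plate 302 [0.5445 0.3023 0.0125] [[0.492, 0.266, 0.008], [0.579, 0.359, 0.016]] [522.8, 313.5, 89.6, 122.1, 79.9]
```

View pics/s4z.png

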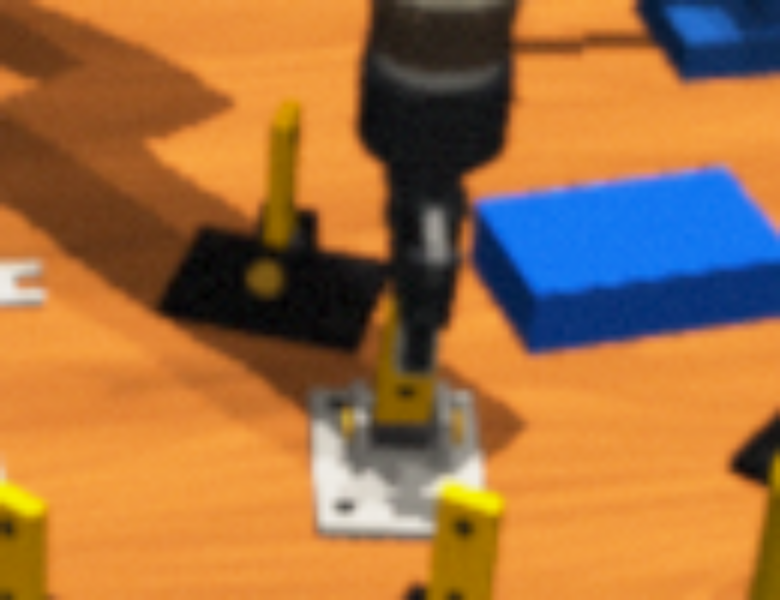

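Emit:
{"fn": "play_rows", "kwargs": {
  "plan": [0, 0, -40, 0, 0, 0, 0, 0, -40, 0, 0, 0, 0, 0, -20, 0, 0, 0, 0, 0, 0, 0, 0, 0]
}}

```text
clock: 6.42
eef_pos: [0.5306, 0.3142, 0.1995]
tool_rot: [0.766, 0.643, 0.002, 0.0]
ft_force: [-0.5, 0.1, -0.7]
grip_width: 0.0385
```

```bash
python3 -c "
from h import *
st()
c=cam('scene','s5.png');hinge(c,.52,.314)
cv2.imwrite('pics/s5z.png',cv2.resize(c['frame'][140:240,310:440],None,fx=6,fy=6))"
```

```text
t 6.42 p [0.5306 0.3142 0.1995] yaw_y -9.97 z [ 0.004  0.002 -1.   ] F [-0.5   0.06 -0.69] w 0.0385
 top 20 [0.5422 0.31   0.1228] [[0.537, 0.297, 0.119], [0.547, 0.324, 0.126]] [541.8, 310.7, 29.1, 9.9, 88.1]
 arm 23 [0.5394 0.3129 0.1141] [[0.514, 0.297, 0.052], [0.547, 0.336, 0.126]] [534.0, 321.8, 20.0, 51.8, 31.9]
 plate 338 [0.541  0.3021 0.0124] [[0.48, 0.266, 0.008], [0.579, 0.36, 0.017]] [520.0, 315.4, 91.4, 127.5, 79.1]
  z0.11 4 [0.5409 0.3164 0.1191]
  z0.12 16 [0.5425 0.3084 0.1238]
```

View pics/s5z.png

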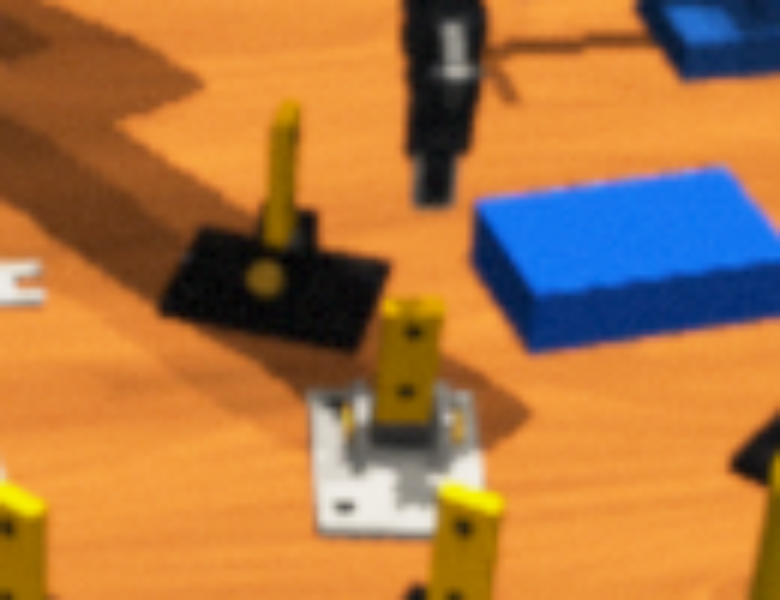

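The arm leans away by about 0.2 rad (its top moved 20 mm at pixel (410,305)), and the plate hasn't moved. This is the loose hinge. Now I'll lean it back.

Emit:
{"fn": "play_rows", "kwargs": {
  "plan": [0, 8, 0, 0, 0, 0, 0, 0, 40, 0, 0, 0, 0, 0, 40, 0, 0, 0, 0, 0, 20, 0, 0, 0, 0, 0, 0, 0, 0, 0]
}}

```text
clock: 7.1
eef_pos: [0.5354, 0.3106, 0.0935]
tool_rot: [0.766, 0.643, -0.004, -0.001]
ft_force: [0.3, 0.1, 0.8]
grip_width: 0.0384
```

Emit:
{"fn": "play_rows", "kwargs": {
  "plan": [0, 0, 0, 0, 0, 0, 0, 0, 0, 0, 0, 0, 0, 0, 0, 0, 0, 0],
  "hand": 24
}}

```text
clock: 7.48
eef_pos: [0.5379, 0.3125, 0.0985]
tool_rot: [0.766, 0.643, 0.001, 0.0]
ft_force: [-0.1, 0.2, 0.3]
grip_width: 0.0205
```

Emit:
{"fn": "play_rows", "kwargs": {
  "plan": [0, -3, 0, 0, 0, 0, 0, -3, 0, 0, 0, 0, 0, -3, 0, 0, 0, 0, 0, -3, 0, 0, 0, 0, 0, -3, 0, 0, 0, 0, 0, -3, 0, 0, 0, 0, 0, -3, 0, 0, 0, 0, 0, -3, 0, 0, 0, 0, 0, -3, 0, 0, 0, 0, 0, -3, 0, 0, 0, 0, 0, -2, 0, 0, 0, 0, 0, 0, 0, 0, 0, 0]
}}

```text
clock: 8.98
eef_pos: [0.5055, 0.3176, 0.0973]
tool_rot: [0.766, 0.643, -0.0, -0.0]
ft_force: [-0.7, 0.2, 0.4]
grip_width: 0.0204
```

```bash
python3 -c "
from h import *
st()
c=cam('scene','s6.png');hinge(c,.52,.314)
cv2.imwrite('pics/s6z.png',cv2.resize(c['frame'][140:240,310:440],None,fx=6,fy=6))"
```

```text
t 8.97 p [0.5055 0.3176 0.0973] yaw_y -9.96 z [-0. -0. -1.] F [-0.71  0.17  0.36] w 0.0204
 arm 41 [0.5187 0.3167 0.0654] [[0.512, 0.301, 0.051], [0.526, 0.332, 0.084]] [520.6, 316.6, 32.0, 17.4, 76.2]
 plate 345 [0.5398 0.303  0.0125] [[0.477, 0.265, 0.007], [0.578, 0.36, 0.017]] [524.9, 315.8, 91.6, 120.9, 77.4]
  z0.05 16 [0.5216 0.3152 0.0538]
  z0.06 9 [0.5171 0.3174 0.0626]
  z0.07 10 [0.5171 0.3198 0.076 ]
  z0.08 6 [0.5156 0.3144 0.0827]
```

View pics/s6z.png

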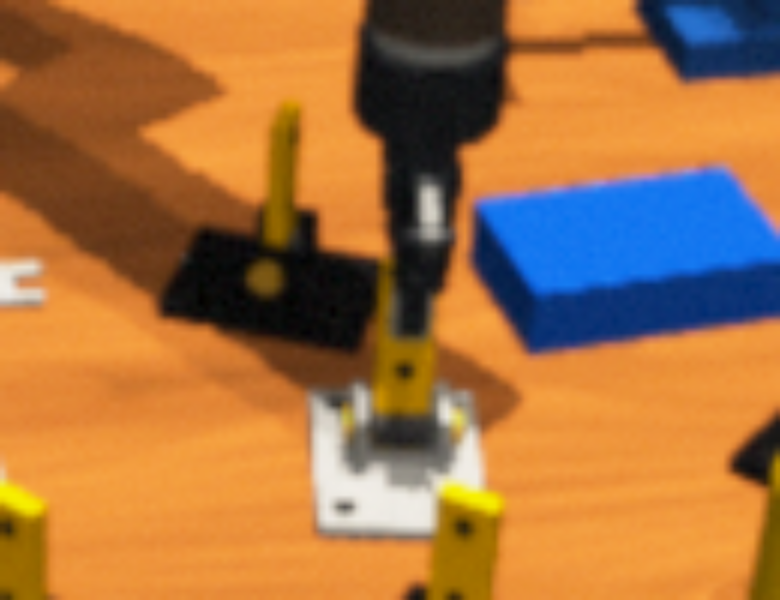

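Emit:
{"fn": "play_rows", "kwargs": {
  "plan": [0, -2, 0, 0, 0, 0, 0, 0, 0, 0, 0, 0, 0, 0, 0, 0, 0, 0, 0, 3, 0, 0, 0, 0, 0, 3, 0, 0, 0, 0, 0, 3, 0, 0, 0, 0, 0, 3, 0, 0, 0, 0, 0, 3, 0, 0, 0, 0, 0, 2.5, 0, 0, 0, 0, 0, 0, 0, 0, 0, 0]
}}

```text
clock: 10.28
eef_pos: [0.5213, 0.3149, 0.0973]
tool_rot: [0.766, 0.643, 0.0, 0.0]
ft_force: [-0.0, 0.7, 0.8]
grip_width: 0.0203
```

Emit:
{"fn": "play_rows", "kwargs": {
  "plan": [0, 0, 0, 0, 0, 0, 0, 0, 0, 0, 0, 0, 0, 0, 0, 0, 0, 0, 0, 0, 0, 0, 0, 0, 0, 0, 0, 0, 0, 0, 0, 0, 0, 0, 0, 0],
  "hand": 0
}}

```text
clock: 11.02
eef_pos: [0.5212, 0.3149, 0.0974]
tool_rot: [0.766, 0.643, 0.0, 0.0]
ft_force: [1.4, 0.4, -0.7]
grip_width: 0.0113
```

```bash
python3 -c "
from h import *
st([.5205,.3145,.097])"
```

```text
t 11.03 p [0.5212 0.3149 0.0974] yaw_y -9.97 z [ 0.  0. -1.] F [ 1.4   0.37 -0.74] w 0.0113
tool delta mm [-0.5 -0.6  0.4]
```

Emit:
{"fn": "play_rows", "kwargs": {
  "plan": [0, 0, -6, 0, 0, 0, 0, 0, -12, 0, 0, 0, 0, 0, -20, 0, 0, 0, 0, 0, -25, 0, 0, 0, 0, 0, -25, 0, 0, 0, 0, 0, -25, 0, 0, 0, 0, 0, -25, 0, 0, 0, 0, 0, -20, 0, 0, 0, 0, 0, -12, 0, 0, 0, 0, 0, 0, 0, 0, 0]
}}

```text
clock: 12.28
eef_pos: [0.5212, 0.3151, 0.268]
tool_rot: [0.766, 0.643, 0.001, 0.0]
ft_force: [-0.2, -0.1, -9.7]
grip_width: 0.0115
```

```bash
python3 -c "
from h import *
st([.5045,-.255,.267])
c=cam('scene','s7.png')"
```

```text
t 12.28 p [0.5212 0.3151 0.268 ] yaw_y -9.97 z [ 0.001  0.001 -1.   ] F [-0.18 -0.14 -9.74] w 0.0115
tool delta mm [-5.644e+02  8.230e+01  5.000e-01]
```

View pics/s7.png

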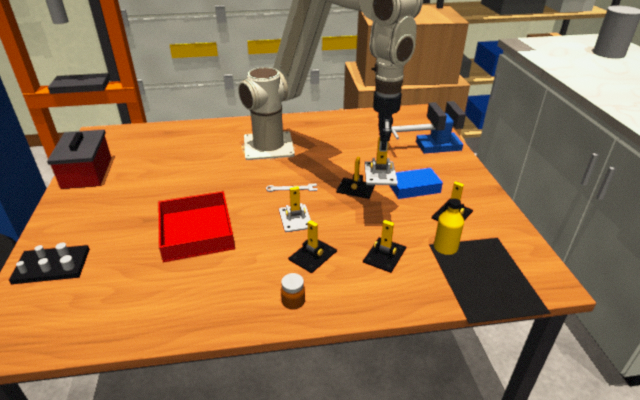

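Emit:
{"fn": "play_rows", "kwargs": {
  "plan": [-15, 2.2, 0, 0, 0, 0, -30, 4.4, 0, 0, 0, 0, -40, 5.8, 0, 0, 0, 0, -40, 5.8, 0, 0, 0, 0, -40, 5.8, 0, 0, 0, 0, -40, 5.8, 0, 0, 0, 0, -40, 5.8, 0, 0, 0, 0, -40, 5.8, 0, 0, 0, 0, -40, 5.8, 0, 0, 0, 0, -40, 5.8, 0, 0, 0, 0, -40, 5.8, 0, 0, 0, 0, -40, 5.8, 0, 0, 0, 0, -40, 5.8, 0, 0, 0, 0, -40, 5.8, 0, 0, 0, 0, -25, 3.6, 0, 0, 0, 0, -14, 2, 0, 0, 0, 0, 0, 0, 0, 0, 0, 0]
}}

```text
clock: 14.45
eef_pos: [0.5031, -0.2553, 0.2667]
tool_rot: [0.766, 0.642, -0.0, -0.001]
ft_force: [1.0, 0.8, -8.8]
grip_width: 0.0112
```

Emit:
{"fn": "play_rows", "kwargs": {
  "plan": [0, 0, 0, 0, 0, -0.1, 0, 0, 0, 0, 0, -0.1, 0, 0, 0, 0, 0, -0.1, 0, 0, 0, 0, 0, 0, 0, 0, 0, 0, 0, 0]
}}

```text
clock: 15.08
eef_pos: [0.504, -0.2538, 0.2673]
tool_rot: [0.661, 0.75, 0.0, -0.0]
ft_force: [0.2, -0.3, -9.1]
grip_width: 0.0116
```

```bash
python3 -c "
from h import *
st([.5045,-.255,.103])
c=cam('scene','s8.png')
cv2.imwrite('pics/s8z.png',cv2.resize(c['frame'][100:270,120:330],None,fx=3.5,fy=3.5))"
```

```text
t 15.07 p [ 0.504  -0.2538  0.2673] yaw_y 7.21 z [-0.  0. -1.] F [ 0.21 -0.34 -9.05] w 0.0116
tool delta mm [ -1.3   0.4 164.3]
```

View pics/s8z.png

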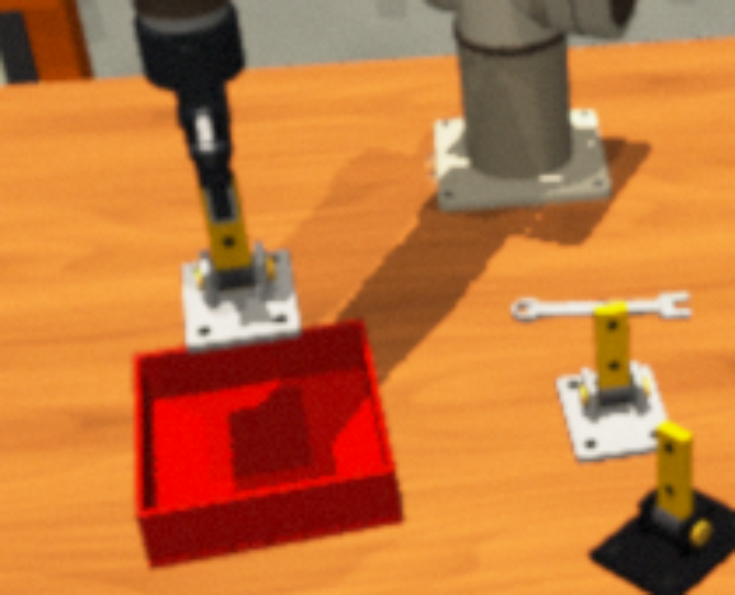

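The hinge hangs level at (235,300) in the crop, above the tray at (265,440). Lowering it.

Emit:
{"fn": "play_rows", "kwargs": {
  "plan": [0, 0, 10, 0, 0, 0, 0, 0, 20, 0, 0, 0, 0, 0, 25, 0, 0, 0, 0, 0, 25, 0, 0, 0, 0, 0, 25, 0, 0, 0, 0, 0, 20, 0, 0, 0, 0, 0, 15, 0, 0, 0, 0, 0, 10, 0, 0, 0, 0, 0, 5, 0, 0, 0, 0, 0, 0, 0, 0, 0, 0, 0, 0, 0, 0, 0]
}}

```text
clock: 16.5
eef_pos: [0.5045, -0.255, 0.1131]
tool_rot: [0.661, 0.75, 0.0, 0.001]
ft_force: [0.7, 0.7, -9.1]
grip_width: 0.0117
```

Emit:
{"fn": "play_rows", "kwargs": {
  "plan": [0, 0, 2, 0, 0, 0, 0, 0, 2, 0, 0, 0, 0, 0, 2, 0, 0, 0, 0, 0, 0, 0, 0, 0]
}}

```text
clock: 17.0
eef_pos: [0.5037, -0.2546, 0.106]
tool_rot: [0.661, 0.75, -0.0, -0.0]
ft_force: [-0.2, 0.7, -8.6]
grip_width: 0.0114
```

Emit:
{"fn": "play_rows", "kwargs": {
  "plan": [0, 0, 1, 0, 0, 0, 0, 0, 1, 0, 0, 0, 0, 0, 0, 0, 0, 0]
}}

```text
clock: 17.38
eef_pos: [0.5039, -0.2547, 0.1042]
tool_rot: [0.661, 0.75, -0.0, -0.0]
ft_force: [1.7, 0.5, -9.2]
grip_width: 0.0113
```

Emit:
{"fn": "play_rows", "kwargs": {
  "plan": [0, 0, 0.5, 0, 0, 0, 0, 0, 0.5, 0, 0, 0, 0, 0, 0, 0, 0, 0]
}}

```text
clock: 17.75
eef_pos: [0.504, -0.2548, 0.1035]
tool_rot: [0.661, 0.75, -0.0, 0.0]
ft_force: [-0.5, 0.6, -7.9]
grip_width: 0.0115
```

Emit:
{"fn": "play_rows", "kwargs": {
  "plan": [0, 0, 0.5, 0, 0, 0, 0, 0, 0.5, 0, 0, 0, 0, 0, 0, 0, 0, 0]
}}

```text
clock: 18.12
eef_pos: [0.5041, -0.2548, 0.1034]
tool_rot: [0.661, 0.75, 0.0, 0.001]
ft_force: [-3.6, 0.4, 2.5]
grip_width: 0.0113
```

```bash
python3 -c "
from h import *
st()
c=cam('scene','s9.png')
cv2.imwrite('pics/s9z.png',cv2.resize(c['frame'][150:270,140:250],None,fx=5,fy=5))
hinge(c,.504,-.255)"
```

```text
t 18.12 p [ 0.5041 -0.2548  0.1034] yaw_y 7.22 z [ 0.001 -0.001 -1.   ] F [-3.59  0.43  2.48] w 0.0113
 arm 16 [ 0.5102 -0.2522  0.0652] [[0.505, -0.266, 0.052], [0.519, -0.234, 0.087]] [510.8, -245.7, 41.3, 13.2, 77.9]
 plate 314 [ 0.5217 -0.2534  0.0174] [[0.456, -0.3, 0.013], [0.558, -0.208, 0.02]] [502.6, -254.1, 115.8, 91.0, 7.2]
  z0.05 7 [ 0.51   -0.2463  0.0564]
  z0.06 5 [ 0.5105 -0.2577  0.0624]
  z0.08 4 [ 0.5104 -0.2554  0.084 ]
```

View pics/s9z.png

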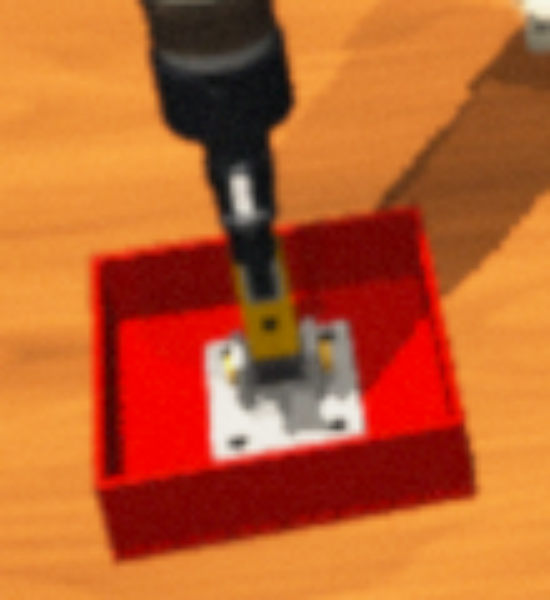

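The foot is flat on the tray floor: the picture shows the plate at (285,390), and the load has come off the wrist. I'll open loosely and flop the arm towards the robot.

Emit:
{"fn": "play_rows", "kwargs": {
  "plan": [0, 0, 0, 0, 0, 0, 0, 0, 0, 0, 0, 0]
}}

```text
clock: 18.42
eef_pos: [0.5041, -0.2548, 0.1033]
tool_rot: [0.661, 0.75, 0.0, 0.001]
ft_force: [-3.1, 1.6, 6.2]
grip_width: 0.0113
```

Emit:
{"fn": "play_rows", "kwargs": {
  "plan": [0, 0, 0, 0, 0, 0, 0, 0, 0, 0, 0, 0, 0, 0, 0, 0, 0, 0, 0, 0, 0, 0, 0, 0],
  "hand": 24
}}

```text
clock: 18.92
eef_pos: [0.5042, -0.2548, 0.1023]
tool_rot: [0.661, 0.75, 0.0, 0.0]
ft_force: [0.7, -0.1, 0.1]
grip_width: 0.0207
```

Emit:
{"fn": "play_rows", "kwargs": {
  "plan": [0, -2, 0, 0, 0, 0, 0, -2, 0, 0, 0, 0, 0, -2, 0, 0, 0, 0, 0, -2, 0, 0, 0, 0, 0, -2, 0, 0, 0, 0, 0, -2, 0, 0, 0, 0, 0, -2, 0, 0, 0, 0, 0, -2, 0, 0, 0, 0, 0, -2, 0, 0, 0, 0, 0, 0, 0, 0, 0, 0]
}}

```text
clock: 20.18
eef_pos: [0.4869, -0.2569, 0.1025]
tool_rot: [0.661, 0.75, 0.001, 0.001]
ft_force: [3.9, 1.3, -1.2]
grip_width: 0.0205
```

Emit:
{"fn": "play_rows", "kwargs": {
  "plan": [0, 4, 0, 0, 0, 0, 0, 0, 0, 0, 0, 0, 0, 0, 0, 0, 0, 0],
  "hand": 45
}}

```text
clock: 20.55
eef_pos: [0.4897, -0.2564, 0.1021]
tool_rot: [0.661, 0.75, -0.0, -0.0]
ft_force: [0.9, 0.4, -0.6]
grip_width: 0.0384
```

Emit:
{"fn": "play_rows", "kwargs": {
  "plan": [0, 0, -20, 0, 0, 0, 0, 0, -40, 0, 0, 0, 0, 0, -40, 0, 0, 0, 0, 0, -40, 0, 0, 0, 0, 0, 0, 0, 0, 0]
}}

```text
clock: 21.18
eef_pos: [0.4917, -0.2575, 0.2463]
tool_rot: [0.661, 0.75, 0.001, 0.004]
ft_force: [0.4, 0.3, -0.1]
grip_width: 0.0385
```

```bash
python3 -c "
from h import *
st()
c=cam('scene','s10.png')
cv2.imwrite('pics/s10z.png',cv2.resize(c['frame'][150:270,140:330],None,fx=4,fy=4))
hinge(c,.504,-.255,'tray');hinge(c,.4885,.0572,'R')
t=cam('top','t10.png');hinge(t,.504,-.255,'trayT');hinge(t,.4885,.0572,'RT')"
```

```text
t 21.18 p [ 0.4917 -0.2575  0.2463] yaw_y 7.21 z [ 0.007 -0.004 -1.   ] F [ 0.36  0.3  -0.11] w 0.0385
tray top 13 [ 0.489  -0.2533  0.125 ] [[0.484, -0.265, 0.119], [0.496, -0.245, 0.131]] [489.9, -255.9, 7.2, 24.4, 17.7]
tray arm 129 [ 0.4994 -0.2554  0.0819] [[0.487, -0.267, 0.051], [0.51, -0.243, 0.127]] [506.9, -251.1, 42.9, 31.7, 26.7]
tray plate 324 [ 0.5195 -0.2549  0.0173] [[0.456, -0.301, 0.013], [0.558, -0.21, 0.02]] [501.2, -254.2, 116.6, 90.8, 7.2]
  z0.05 30 [ 0.5058 -0.2529  0.0544]
  z0.06 20 [ 0.5042 -0.2577  0.0639]
  z0.07 11 [ 0.4991 -0.2576  0.0761]
  z0.08 18 [ 0.4988 -0.2565  0.0837]
  z0.09 18 [ 0.4975 -0.2561  0.095 ]
  z0.10 18 [ 0.4939 -0.2559  0.1036]
  z0.11 4 [ 0.4912 -0.2523  0.1174]
  z0.12 8 [ 0.4883 -0.2534  0.1256]
R top 33 [0.4929 0.0566 0.1249] [[0.485, 0.044, 0.119], [0.498, 0.069, 0.13]] [493.7, 56.8, 15.1, 26.7, 17.6]
R arm 100 [0.493  0.0562 0.0924] [[0.487, 0.045, 0.051], [0.498, 0.07, 0.129]] [491.6, 57.0, 15.8, 27.6, 6.1]
R plate 416 [0.5061 0.0512 0.0122] [[0.433, 0.012, 0.007], [0.549, 0.098, 0.016]] [484.7, 56.8, 140.2, 93.5, 3.4]
  z0.0
[... 372 characters left out ...]
.3, 10.0]
trayT arm 47 [ 0.4849 -0.2552  0.1242] [[0.479, -0.268, 0.089], [0.499, -0.243, 0.131]] [488.6, -254.5, 18.4, 27.2, 10.0]
trayT plate 942 [ 0.5061 -0.2518  0.0146] [[0.448, -0.299, 0.009], [0.562, -0.209, 0.019]] [505.2, -255.7, 121.9, 94.7, 7.0]
  z0.08 3 [ 0.499  -0.2643  0.0879]
  z0.12 39 [ 0.4838 -0.2547  0.1268]
RT top 48 [0.4883 0.0574 0.124 ] [[0.484, 0.046, 0.121], [0.494, 0.071, 0.128]] [489.0, 58.4, 11.0, 25.8, 0.7]
RT arm 48 [0.4883 0.0574 0.124 ] [[0.484, 0.046, 0.121], [0.494, 0.071, 0.128]] [489.0, 58.4, 11.0, 25.8, 0.7]
RT plate 1029 [0.4849 0.0578 0.0092] [[0.43, 0.014, 0.005], [0.544, 0.101, 0.014]] [487.2, 57.0, 120.0, 89.8, 4.2]
  z0.12 48 [0.4883 0.0574 0.124 ]
```

View pics/s10z.png

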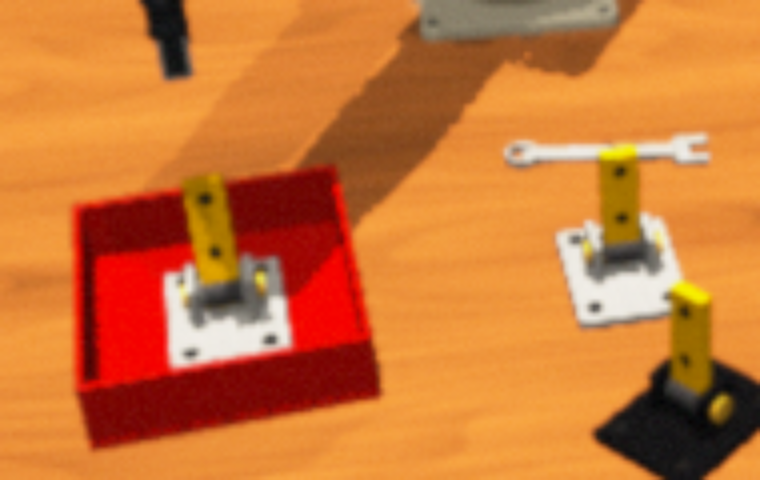

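The picture shows the loose hinge flat in the tray at (225,300) with its arm leaning towards the robot by about 0.2 rad. The sound hinge at (620,240) hasn't moved, and the gripper is clear.

```bash
python3 -c "
from h import *
st();print(bot.job_done())"
```

```text
t 21.27 p [ 0.4899 -0.2565  0.2423] yaw_y 7.21 z [ 0. -0. -1.] F [-0.34  0.09 -0.26] w 0.0382
the job is handed in; nothing more can be done
None
```

The job is handed in at about 21 s. The loose hinge is in the red tray with its arm leaning towards the robot, and the other hinge was never touched. No verdict came back.

- **Finding the loose hinge:** I rocked only the left light-plated hinge. Its arm leaned about 0.2 rad away from the robot with no more than about 1 N, and its plate did not move. I then leaned it back to an estimated -0.17 rad; the fingers hid most of the arm, so that figure is less certain. As this one was clearly loose, I did not rock the other.
- **Placing it:** I lifted it by the arm, lowered it near the middle of the tray, and let go only once the wrist force showed its weight was off the gripper. Then I pushed the arm over towards the robot.
- **Last checks:** The plate lies flat on the tray floor near the centre. The arm leans about -0.2 rad, measured from its top being about 20 mm off. The other hinge stands upright, within 1 mm of its starting place. The gripper is about 0.1 m above everything, with no contact force. No check failed, though the two cameras disagreed by up to 5 mm in x.

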